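# Take the bayonet sleeve off its spindle

## Task

The sleeve on the unwinding stand has to go for cleaning: it is locked on its spindle like a bayonet, so lift it lightly and turn it counter-clockwise (seen from above) until you feel it come free, slide it up off the open end of the spindle without forcing it, and stand it gently upright in the empty half of the parts tray, then let go. Leave the spool in the tray and everything else on the worktop alone.

Things in the scene. Friction and masses are not known exactly. Their poses are not given: they have to be found in the camera images.
- sleeve_mid (a point): Centre (half-way up) of the loose plain aluminium sleeve with four dark grip rings round its upper half: a round tube, outer diameter 38 mm (39 mm over the rings), bore 26 mm, 62 mm tall, about 0.12 kg. At the start it stands upright on the stand, threaded on the spindle, its underside 20 mm above the worktop. Its z is the tube's axis.
- sleeve_slot (a point): Point on the sleeve's axis inside its bore, 6 mm above its underside: top of the inner floor, 6 mm thick, that closes the foot of the bore but for a 12.5 mm wide slot right across it, along the sleeve's own x. Not visible from outside.
- stand: Small unwinding stand, fixed to the worktop: square grey foot plate 110 x 110 x 10 mm, a dark round boss on it (60 mm diameter, top 20 mm above the worktop) on which the sleeve stands, and in the middle an upright steel spindle, 11 mm in diameter, fixed below, open at its top. Origin: centre of the underside of the foot plate; the spindle stands on its z axis.
- spindle_tip (a point): Open upper end of the spindle, 86 mm above the worktop, 4 mm above the top of the seated sleeve. The sleeve is clear of it when raised 66 mm. Once past the cross head the sleeve slides up freely, with about 0.75 mm of play each side.
- cross_head (a point): Underside of the spindle's cross head, hidden in the sleeve: 23 x 10.5 mm, 6 mm thick. The sleeve rises 8 mm before its floor meets it; pulled further, the spindle gives on a spring (1.5 N per mm) for 6 mm, then stops hard. It passes the slot only when in line within about 5 degrees: turn the sleeve counter-clockwise from above by 10 to 80 degrees, to be felt; this frame does not show it.
- tray: Shallow open grey parts tray, fixed: 100 x 170 x 16 mm, walls and floor 4 to 5 mm thick. Origin: centre of its underside; its long side runs along its y. A spool stands in the half towards its +y; the half towards its -y is empty.
- spool_mid (a point): Centre of a flanged spool with orange ends, 40 mm diameter, 50 mm tall, loose, standing in the +y half of the tray. Bystander.
- tweezers: Pointed tweezers, 124 x 15 x 8 mm, loose, lying on the worktop. Origin: centre of underside. Bystander.
- tally_counter: Round hand tally counter, 68 x 42 x 21 mm, loose. Origin: underside. Bystander.
- tape_roll: Roll of tape lying flat, 67 mm across, 19 mm high, loose. Origin: centre of underside. Bystander.
- sample_jar: Screw-lid jar, 51 mm diameter, 66 mm tall, loose. Origin: centre of underside. Bystander.
- sleeve: The same sleeve; origin at the centre of its underside (31 mm below sleeve_mid), x along the slot in its floor, z up its axis.

How it is judged (in metres and radians):
On the way, in this order (a step that is already met when the one before it is completed fails the run):
1. the sleeve is turned free and slid up over the cross head while still threaded on the spindle (raised more than 25 mm, upright, its axis within 6 mm of the spindle's) (z of sleeve_mid in the frame of stand above 0.076 m and horizontal distance between sleeve_mid and stand below 0.006 m and angle between sleeve_mid's own z axis and vertical below 0.15 rad), for 0.05 s.
2. the sleeve is drawn clear off the open end of the spindle (raised more than 66 mm) (z of sleeve_mid in the frame of stand above 0.117 m), for 0.05 s.
3. the sleeve is lowered into the empty half of the tray in the fingers, not dropped (still held when its underside is within 10 mm of the tray floor) (x of sleeve_mid in the frame of tray between -0.031 and 0.031 m and y of sleeve_mid in the frame of tray between -0.066 and 0 m and z of sleeve_mid in the frame of tray below 0.045 m and contact force between sleeve and the fingers above 0.5 N), for 0.03 s.
At the end, for the whole second after the job is handed in: The sleeve stands upright (within 0.08 rad) at rest on the tray floor in the empty (-y) half, its whole foot inside the walls (axis within 31 mm of the tray's x middle and 0 to 66 mm to the -y side of its centre), released (x of sleeve_mid in the frame of tray between -0.031 and 0.031 m and y of sleeve_mid in the frame of tray between -0.066 and 0 m and z of sleeve_mid in the frame of tray below 0.04 m and angle between sleeve_mid's own z axis and vertical below 0.08 rad and linear speed of sleeve below 0.02 m/s and contact force between sleeve and the fingers below 0.1 N); the robot touches nothing.
It fails at once if the sleeve, once lifted more than 2 mm off its seat, is forced against the spindle or its cross head with more than 25 N (z of sleeve_mid in the frame of stand above 0.053 m and contact force between sleeve and stand above 25 N).
It fails at once if the sleeve is pressed on the stand with more than 60 N (contact force between sleeve and stand above 60 N).
It fails at once if the sleeve is put down on the tray with more than 50 N (dropped or rammed) (contact force between sleeve and tray above 50 N).
It fails at once if the spool in the tray is moved more than 15 mm or knocked over (distance of spool_mid from where it was at the start of the episode above 0.015 m or angle between spool_mid's own z axis and vertical above 0.3 rad).
It fails at once if a bystander on the worktop is moved more than 20 mm (distance of any of tweezers, tally_counter, tape_roll, sample_jar from where it was at the start of the episode above 0.02 m).
It also fails if it takes over 58 s, if anything falls off the work surface, if the arm or the gripper's body presses on something with over 40 N, if the wrist force passes 120 N, or if a joint passes its speed limit or range.

## Robot

A 6-joint arm with a two-finger parallel gripper is mounted at the origin on a cart in front of the work surface, level with it; the furniture and walls round the work are solid. World frame = base frame: x ahead of the robot, y to its left, z up, the work surface at z = 0. Lengths are in m, angles in degrees, forces in N, time in s.
With the tool pointing down it reaches from about 0.25 to 0.725 m from the base axis. Payload 9.7 kg.
Tool frame: the origin (TCP) lies midway between the tips of the shut fingers; the grasp point (between the pads) lies 19 mm behind it (bot.hold_point_z is the distance from the TCP to the grasp point, in m); z points along the fingers, y is the line along which they close (so a half turn about z gives the same grasp; the last joint's range is limited). The gripper opens to 85 mm and grips with 20 to 120 N. Pads are 22 mm wide; open, the fingers measure 114 mm over their backs; the gripper's body (76 mm by 85 mm) begins 54 mm behind the grasp point. The pads swing forward as they close: fully open they stand 13 mm farther back than shut.
Start: joints at [-70.187, 4.979, 10.078, 95.1, 0, 90], TCP at [0.186, -0.517, 0.207] pointing down, gripper open.
Joint ranges: [-179.16, 179.16], [-48.56, 103.87], [-65.8, 70.77], [-126.05, 130.52], [-82.76, 87.17], [-180, 180]. Speed limits (degrees/s): [127.2, 127.2, 147.25, 180, 180, 180].

## Interface

Orientations are given as [roll, pitch, yaw] about the fixed x, y, z axes, in that order (R = Rz(yaw) Ry(pitch) Rx(roll)).
In Python, from workcell import bot gives the robot as it stands.
- The arm moves only by the tool play_rows, never from a script. Its argument "steps" is a list that holds one entry, the list of rows, each a list of 4 numbers: the shift along the tool's x, y, z in m, then the turn about the tool's z in rad. In form: [[[tx, ty, tz, yaw], ...]]. A call has exactly 5 rows; each row shifts and turns the commanded pose from where the row before left it, along the tool's axes as they then stand; what a row does not reach is not made up. A row lasts 1/12 s, in which the tool goes at most 41.7 mm and 7.16 degrees, less where a joint would pass 70% of its speed; a pose out of reach is approached as far as the arm can. A call is refused whole if a number of a shift passes 0.0417 or a number of a turn 0.125, either way. A call with a gripper value outside its range is refused whole. "gripper" is the finger opening in m, from 0 to 0.0854, set as the call begins (left out, the last holds). The fingers move at their own pace and stop on an object; "squeeze" is the grip in N (left out, the last holds). Time passes only in rows, so rows that do not move let the fingers close, or fill a call up. It gives the time, the measured TCP pose, the force, the opening and the grip force at its end, in the units of the state.
- bot.get_obs(): the state, without advancing time (a new reading comes with each control period).
- bot.camera(name): name is "side" or "top"; returns a dict with "img" (400x640x3 uint8, blue, green, red), "vfov" (degrees; the focal length in pixels is half the picture's height over the tangent of half this angle, whatever the lens; pixels are square), "cx", "cy" (the principal point, pixels), "xyz" and "attitude" of the camera in the world. Camera axes: x right, y down, z forward; pixel columns grow to the right and rows downward; lengths in m; the calibration is good to about 2 mm. A picture is of the moment at which its call begins. There is no depth.
- bot.job_done(): hands the job in; it is judged then, once.
The state is a dict: "time": time; "q": joint angles; "qd": joint speeds; "joint_efforts": joint torques, N m; "ee_pos": TCP position; "tcp_rot": TCP orientation; "wrist_force": force on the tool from outside, world axes, zero at the start; "torque": the same for the moment, N m; "opening": finger opening in m; "grasp_force": force on a finger pad.
Only numpy, scipy, OpenCV 4.12 (cv2) and the standard library are available. Lean on these libraries where they do the work, as an engineer would, in place of code of your own. Each camera call takes 0.05 s, during which the arm holds its last target. There are 200 camera calls.

## Working session

There is one attempt and no reset: what is moved stays moved. The work goes in short steps, Python scripts to look and compute and a tool call to move; the robot and the scene stay as the last step left them, time stands still between calls to the robot, and variables do not carry over. Pictures are saved under pics/ and viewed, at most 10 in all, crops included, and the job is handed in when it is done.

Besides the shell and the picture viewer there is one more tool, called after "Call:" as name(argument=value, ...) on one line, values as JSON. play_rows: Moves the arm, as the interface text tells. Its arguments: {"type":"object","properties":{"steps":{"type":"array","items":{"type":"array","items":{"type":"array","items":{"type":"number"}}}},"gripper":{"type":"number"},"squeeze":{"type":"number"}},"required":["steps"]}

```bash
mkdir -p pics; python3 - <<'E'
from workcell import bot
import cv2
for n in("top","side"):
    c=bot.camera(n); cv2.imwrite(f"pics/{n}0.png",c["img"]); print(n,c["vfov"],c["cx"],c["cy"],c["xyz"],c["attitude"],[k for k in c])
print(bot.get_obs(),bot.hold_point_z)
E
```

```text
top 48.51617053787295 319.233594456528 198.23355656800553 [ 0.44813009 -0.0089073   1.10430264] [-175.68563774   -0.19428681  -90.4521765 ] ['img', 'vfov', 'cx', 'cy', 'xyz', 'attitude']
side 51.76408448118144 311.24116793571903 201.1032846292777 [0.14435953 0.66685261 0.3991385 ] [-111.58306997    0.20520635 -151.91405951] ['img', 'vfov', 'cx', 'cy', 'xyz', 'attitude']
{'time': 0.1, 'q': array([-7.01859609e+01,  5.00925890e+00,  1.00395984e+01,  9.50976261e+01,
       -1.35356990e-03,  9.00010556e+01]), 'qd': array([ 0.00895721, -0.04583906,  0.09676519, -0.0288956 ,  0.03986895,
        0.07692702]), 'joint_efforts': array([ 3.59029048e-05, -5.21559620e+01,  4.65655589e+01,  1.59586372e-02,
       -1.95863754e-05,  7.92056937e-06]), 'ee_pos': array([ 0.18635306, -0.51723942,  0.20634681]), 'tcp_rot': array([-1.79932713e+02,  1.35480862e-03,  1.98129851e+01]), 'wrist_force': array([-0.31632946, -0.07542853, -1.22375058]), 'torque': array([ 0.01344896, -0.00439141, -0.04119389]), 'grasp_force': 0.0, 'opening': 0.08541910192256116} 0.0187
```

View pics/top0.png

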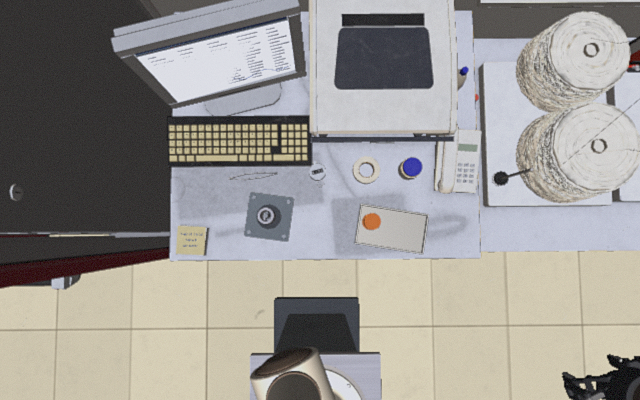

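View pics/side0.png

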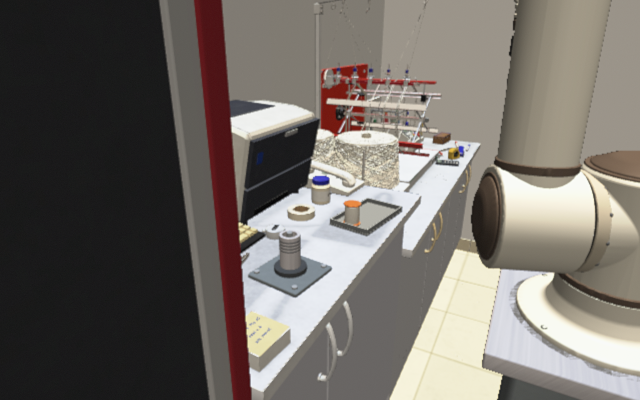

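Top view: the stand is at about (269,217) with the sleeve top near (266,215). The tray is at about (391,228), with the spool at (372,222). Side view: sleeve at (290,250), tray at (366,215). Next I'll measure from enlarged crops.

```bash
cat > h.py <<'E'
import numpy as np,cv2
from scipy.spatial.transform import Rotation as R
def cal(c):
    return 200/np.tan(np.radians(c["vfov"]/2)),R.from_euler("xyz",c["attitude"],degrees=True).as_matrix(),np.array(c["xyz"])
def ray(c,u,v):
    f,M,p=cal(c); return p,M@np.array([(u-c["cx"])/f,(v-c["cy"])/f,1])
def onz(c,u,v,z):
    p,d=ray(c,u,v); return p+d*(z-p[2])/d[2]
def proj(c,X):
    f,M,p=cal(c); x=M.T@(np.array(X)-p); return np.array([c["cx"]+f*x[0]/x[2],c["cy"]+f*x[1]/x[2]])
E
python3 - <<'E'
from workcell import bot
import cv2,numpy as np
from h import *
t=bot.camera("top");s=bot.camera("side")
a=cv2.resize(t["img"][180:260,235:435],None,fx=4,fy=4,interpolation=cv2.INTER_CUBIC)
b=cv2.resize(s["img"][190:300,240:420],None,fx=4,fy=4,interpolation=cv2.INTER_CUBIC)
cv2.imwrite("pics/a.png",a); cv2.imwrite("pics/b.png",b[:, :720])
print(proj(t,[.4,.1,0]),onz(t,269,217,.01),onz(t,391,228,.01),onz(t,372,222,.055),onz(t,266,215,.082))
E
```

```text
[273.81774727 251.58963364] [0.48523253 0.11086308 0.01      ] [ 0.45582804 -0.18934454  0.01      ] [ 0.47000607 -0.13729899  0.055     ] [0.48744863 0.10989026 0.082     ]
```

View pics/a.png

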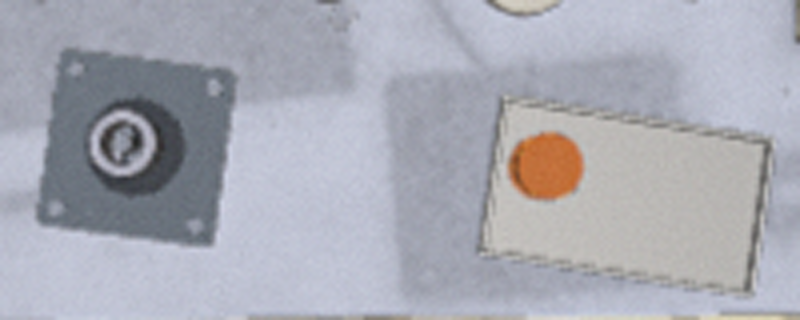

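View pics/b.png

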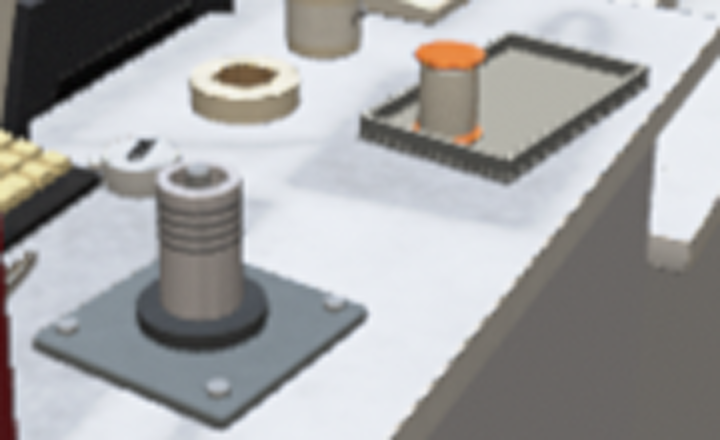

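The plan crop shows the stand plate corners at (62,48), (236,72), (212,245), (38,220) in crop pixels, the sleeve's bright ring at (124,145), and the tray corners at (503,96), (772,142), (752,293), (480,253). The spool is at the left end of the tray. The side crop shows the sleeve from its top at (200,180) to its foot at (200,310).

```bash
python3 - <<'E'
from workcell import bot
import cv2,numpy as np
from h import *
t=bot.camera("top");s=bot.camera("side")
cv=lambda x,y:(235+(x+.5)/4-.5,180+(y+.5)/4-.5)
P=np.array([onz(t,*cv(*p),.010)[:2] for p in[(62,48),(236,72),(212,245),(38,220)]])
T=np.array([onz(t,*cv(*p),.016)[:2] for p in[(503,96),(772,142),(752,293),(480,253)]])
for n,Q in(("stand",P),("tray",T)):
    print(n,Q.mean(0),[np.round(np.linalg.norm(Q[i]-Q[i-1]),4) for i in range(4)],np.degrees(np.arctan2(*(Q[0]-Q[1]+Q[3]-Q[2])[::-1])))
print("spool",onz(t,*cv(546,166),.055))
# plate by colour
hsv=cv2.cvtColor(t["img"],cv2.COLOR_BGR2HSV)
g=t["img"].astype(int).sum(2)/3
m=np.zeros(g.shape,np.uint8); m[185:245,240:300]=(g[185:245,240:300]<150)
m=cv2.morphologyEx(m,cv2.MORPH_OPEN,np.ones((3,3)))
c=max(cv2.findContours(m,0,2)[0],key=cv2.contourArea); r=cv2.minAreaRect(c); print("rect",r,onz(t,*r[0],.010))
# bright ring of sleeve top
sub=np.zeros(g.shape,np.uint8); 
sub[205:228,254:281]=(g[205:228,254:281]>150)
c=max(cv2.findContours(sub,0,2)[0],key=cv2.contourArea); print("ring",cv2.minEnclosingCircle(c),cv2.fitEllipse(c),onz(t,*cv2.minEnclosingCircle(c)[0],.082))
# side: sleeve axis
sv=lambda x,y:(240+(x+.5)/4-.5,190+(y+.5)/4-.5)
print("side top-centre",onz(s,*sv(200,181),.082),"boss centre",onz(s,*sv(202,311),.02))
X=[*P.mean(0)]
print("proj of stand axis tip/top/foot",[(np.array(proj(s,[*X,z]))-[239.9,189.9])*4 for z in(.086,.082,.02)],[(np.array(proj(t,[*X,z]))-[234.9,179.9])*4 for z in(.086,.082,.02)])
for p in[(35,342),(366,314),(220,425)]: print("plate corner side",onz(s,*sv(*p),.010))
print(P)
E
```

```text
stand [0.48743434 0.11116408] [np.float64(0.1069), np.float64(0.1087), np.float64(0.1074), np.float64(0.108)] 81.54885205477575
tray [ 0.45441644 -0.18906081] [np.float64(0.0971), np.float64(0.1673), np.float64(0.0931), np.float64(0.1675)] 80.52051565446656
spool [ 0.47208697 -0.13526558  0.055     ]
rect ((268.7380676269531, 216.27423095703125), (44.98786926269531, 44.612117767333984), 7.853313446044922) [0.48702541 0.11150937 0.01      ]
ring ((265.29998779296875, 215.5), 7.844855785369873) ((265.2149658203125, 215.42349243164062), (14.931797981262207, 15.077680587768555), 90.28412628173828) [0.48630996 0.1114999  0.082     ]
side top-centre [0.4810915  0.11783772 0.082     ] boss centre [0.47922542 0.12198763 0.02      ]
proj of stand axis tip/top/foot [array([194.07083451, 162.6839771 ]), array([194.28936503, 170.92916735]), array([197.56629333, 294.56817607])] [array([121.36664375, 140.18015279]), array([122.18605522, 140.44199993]), array([134.11561619, 144.25415231])]
plate corner side [0.53979448 0.16473102 0.01      ]
plate corner side [0.42070257 0.07517149 0.01      ]
plate corner side [0.43571243 0.18113328 0.01      ]
[[0.54835782 0.1575826 ]
 [0.53264795 0.05003332]
 [0.42629885 0.06513406]
 [0.44243276 0.17190633]]
```

Call:
play_rows(steps=[[[0.012, -0.012, 0, 0], [0.024, -0.024, 0, 0], [0.026, -0.0255, 0, 0], [0.026, -0.0255, 0, 0], [0.026, -0.0255, 0, 0]]], gripper=0.0854, squeeze=20)

```text
time: 0.72
ee_pos: [0.2557, -0.3715, 0.2068]
tcp_rot: [-180.0, -0.0, 19.8]
wrist_force: [0.7, -0.3, 1.1]
opening: 0.0853
grasp_force: 0.0
```

Call:
play_rows(steps=[[[0.026, -0.0255, 0, 0], [0.026, -0.0255, 0, 0], [0.026, -0.0255, 0, 0], [0.026, -0.0255, 0, 0], [0.026, -0.0255, 0, 0]]])

```text
time: 1.13
ee_pos: [0.3349, -0.2073, 0.2072]
tcp_rot: [180.0, -0.0, 19.8]
wrist_force: [0.6, -0.6, -0.3]
opening: 0.0851
grasp_force: 0.0
```

Call:
play_rows(steps=[[[0.026, -0.0255, 0, 0], [0.026, -0.0255, 0, 0], [0.026, -0.0255, 0, 0], [0.026, -0.0255, 0, 0], [0.026, -0.0255, 0, 0]]])

```text
time: 1.55
ee_pos: [0.4141, -0.0431, 0.2072]
tcp_rot: [180.0, -0.0, 19.8]
wrist_force: [0.8, -1.0, -0.2]
opening: 0.0854
grasp_force: 0.0
```

Call:
play_rows(steps=[[[0.026, -0.0255, 0, 0], [0.026, -0.0255, 0, 0], [0.012, -0.012, 0, 0], [0, 0, 0, 0], [0, 0, 0, 0]]])

```text
time: 1.97
ee_pos: [0.4526, 0.0368, 0.2067]
tcp_rot: [-180.0, 0.0, 19.9]
wrist_force: [-0.1, -0.3, 0.5]
opening: 0.0855
grasp_force: 0.0
```

Call:
play_rows(steps=[[[0.0143, -0.0147, 0, 0], [0.0143, -0.0147, 0, 0], [0.0143, -0.0146, 0.01, 0], [0.0142, -0.0146, 0.03, 0], [0, 0, 0.03, 0]]])

```text
time: 2.38
ee_pos: [0.4881, 0.1118, 0.137]
tcp_rot: [-180.0, -0.2, 19.8]
wrist_force: [0.0, -0.7, -0.1]
opening: 0.0852
grasp_force: 0.0
```

Call:
play_rows(steps=[[[0, 0, 0.02, 0], [0, 0, 0.01, 0], [0, 0, 0.005, 0], [0, 0, 0, 0], [0, 0, 0, 0]]])

```text
time: 2.8
ee_pos: [0.487, 0.1101, 0.1034]
tcp_rot: [180.0, -0.1, 19.8]
wrist_force: [-0.6, 0.5, 0.3]
opening: 0.0854
grasp_force: 0.0
```

```bash
python3 - <<'E'
from workcell import bot
import cv2
o=bot.get_obs();print(o["ee_pos"],o["wrist_force"])
t=bot.camera("top");s=bot.camera("side")
b=cv2.resize(s["img"][150:290,210:370],None,fx=4,fy=4,interpolation=cv2.INTER_CUBIC)
cv2.imwrite("pics/c.png",b); cv2.imwrite("pics/c2.png",t["img"])
E
```

```text
[0.48695173 0.11006622 0.10337486] [-0.59132163  0.5024235   0.33049127]
```

View pics/c.png

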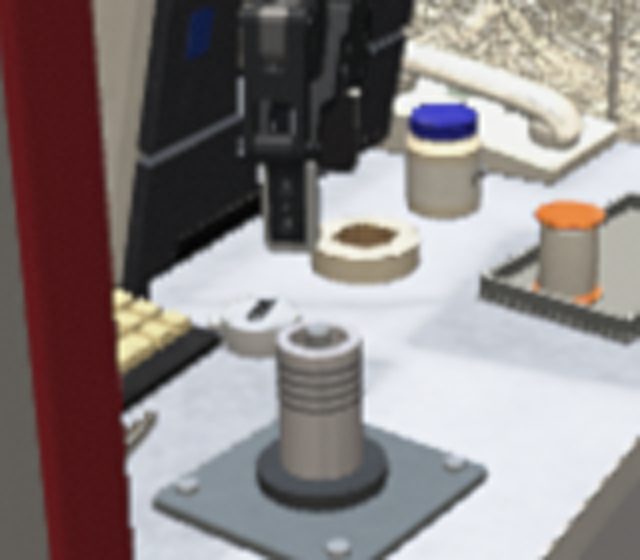

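The side crop shows the near finger's tip at about (291,245) and the sleeve top at (320,340). I'll compare the finger with its projection.

```bash
python3 - <<'E'
from workcell import bot
import numpy as np
from h import *
s=bot.camera("side")
p=np.array([.487,.1101,.1034]);y=np.array([.339,-.941,0])
f=lambda X:(proj(s,X)-[209.9,149.9])*4
for d in(.043,.050,.057): print(d,f(p-y*d+[0,0,.013]))
for z in (.082,.086): print("axis",f([.4865,.1113,z]),f([.4865,.1113,.02]))
E
```

```text
0.043 [293.96192124 299.87515486]
0.05 [290.38354764 307.1257696 ]
0.057 [286.7351523  314.51826464]
axis [315.95933513 331.48455674] [319.18743956 455.19311307]
axis [315.74405549 323.23453414] [319.18743956 455.19311307]
```

```bash
python3 - <<'E'
from workcell import bot
import cv2,numpy as np
from h import *
s=bot.camera("side");o=bot.get_obs();print(o["time"],o["ee_pos"],o["q"])
b=cv2.resize(s["img"][150:290,210:370],None,fx=4,fy=4,interpolation=cv2.INTER_CUBIC)
old=cv2.imread("pics/c.png"); print(np.abs(b.astype(int)-old).mean())
print(s["xyz"],s["attitude"])
t=bot.camera("top")
a=cv2.resize(t["img"][160:270,220:330],None,fx=5,fy=5,interpolation=cv2.INTER_CUBIC)
cv2.imwrite("pics/d.png",a)
E
```

```text
3.0 [0.48704704 0.11048585 0.10323482] [ 1.27813347e+01 -2.86531858e+00 -9.35196534e+00  8.34041297e+01
 -3.02992286e-04  1.72982751e+02]
0.7190829613095238
[0.14435953 0.66685261 0.3991385 ] [-111.58306997    0.20520635 -151.91405951]
```

View pics/d.png

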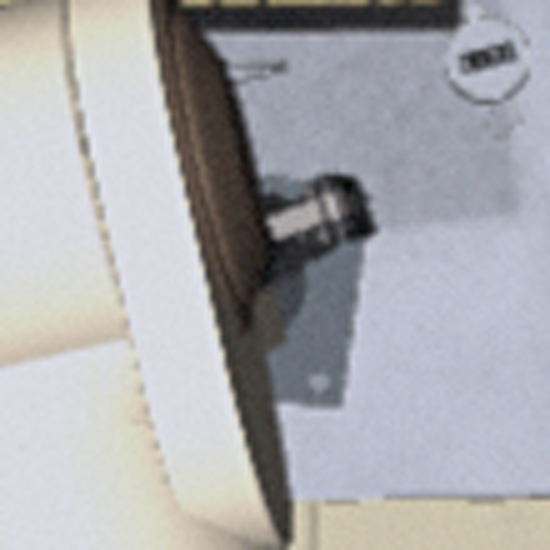

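The top crop shows the gripper's -y finger at (345,205), right of the sleeve, with the arm covering the rest. The finger looked higher than projected in the side view, so I'll narrow the opening and look again before going down.

Call:
play_rows(steps=[[[0, 0, 0, 0], [0, 0, 0, 0], [0, 0, 0, 0], [0, 0, 0, 0], [0, 0, 0, 0]]], gripper=0.055)

```text
time: 3.47
ee_pos: [0.4864, 0.1105, 0.102]
tcp_rot: [180.0, 0.0, 19.8]
wrist_force: [0.3, -0.4, 0.8]
opening: 0.0551
grasp_force: 0.0
```

Call:
play_rows(steps=[[[0, 0, 0.006, 0], [0, 0, 0.006, 0], [0, 0, 0.006, 0], [0, 0, 0.004, 0], [0, 0, 0, 0]]])

```text
time: 3.88
ee_pos: [0.4857, 0.1104, 0.0785]
tcp_rot: [-180.0, 0.1, 19.8]
wrist_force: [-0.3, -0.4, -0.5]
opening: 0.0555
grasp_force: 0.0
```

```bash
python3 - <<'E'
from workcell import bot
import cv2
from h import *
o=bot.get_obs();print(o["ee_pos"],o["wrist_force"],o["opening"])
s=bot.camera("side")
b=cv2.resize(s["img"][150:290,210:370],None,fx=4,fy=4,interpolation=cv2.INTER_CUBIC)
cv2.imwrite("pics/e.png",b)
p=o["ee_pos"];y=np.array([.339,-.941,0])
f=lambda X:(proj(s,X)-[209.9,149.9])*4
for d in(-.0275,-.04,0,.0275,.04): print(d,f(p+y*d+[0,0,.008]))
E
```

```text
[0.48574973 0.11036133 0.07853885] [-0.33671138 -0.42618794 -0.4827688 ] 0.05545445632758727
-0.0275 [305.74596671 349.6511469 ]
-0.04 [299.7355094  363.06791222]
0 [318.29395089 321.64107204]
0.0275 [329.99102514 295.53042982]
0.04 [335.04963962 284.2384033 ]
```

View pics/e.png

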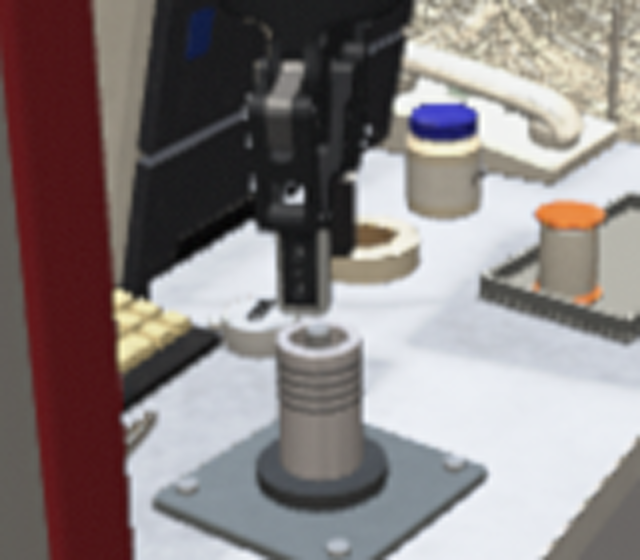

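The side crop shows the near finger tip at (303,308) and the far one at (340,252), both clear above the sleeve rim (325). That is about 45 crop pixels higher than predicted, so I'll check xy against the top view.

```bash
python3 - <<'E'
from workcell import bot
import cv2
from h import *
o=bot.get_obs();p=o["ee_pos"]
t=bot.camera("top"); s=bot.camera("side")
a=cv2.resize(t["img"][170:240,240:320],None,fx=7,fy=7,interpolation=cv2.INTER_CUBIC)
cv2.imwrite("pics/f.png",a)
y=np.array([.339,-.941,0])
f=lambda X:(proj(t,X)-[239.9,169.9])*7
for z in(.09,.12,.15,.18): print(z,"tcp axis",f([p[0],p[1],z]),"backs(+y)",f([*(p+y*.042)[:2],z]),f([*(p+y*.057)[:2],z]))
# two-view: near/far tips mean from side
for z in(.085,.095,.105,.115): print(z,onz(s,210+(321.5)/4,150+280/4.,z))
E
```

```text
0.09 tcp axis [178.28933157 319.27687195] backs(+y) [299.36332812 274.75552447] [342.53308683 258.88113457]
0.12 tcp axis [167.14649466 315.82785147] backs(+y) [291.91103833 269.958821  ] [336.39446742 253.60472149]
0.15 tcp axis [155.30481494 312.16251954] backs(+y) [283.99196573 264.86167045] [329.87152488 247.99796579]
0.18 tcp axis [142.6964203  308.25986784] backs(+y) [275.56083617 259.43493189] [322.92700067 242.02884213]
0.085 [0.50865421 0.06889841 0.085     ]
0.095 [0.49705758 0.08793314 0.095     ]
0.105 [0.48546096 0.10696788 0.105     ]
0.115 [0.47386433 0.12600261 0.115     ]
```

View pics/f.png

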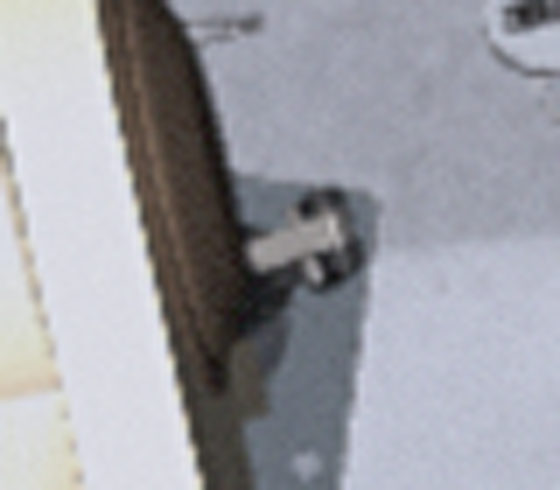

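Top crop: the knuckle at (325,240) agrees with the reported xy. The tips are therefore about 20 mm higher than my simple model put them, and going lower is safe. I'll descend to the planned height and check again.

Call:
play_rows(steps=[[[0, -0.0005, 0.008, 0], [0, -0.0005, 0.008, 0], [0, 0, 0.008, 0], [0, 0, 0.008, 0], [0, 0, 0.004, 0]]])

```text
time: 4.45
ee_pos: [0.4854, 0.1113, 0.0422]
tcp_rot: [-180.0, 0.1, 19.8]
wrist_force: [-0.1, -0.0, -0.3]
opening: 0.0551
grasp_force: 0.0
```

```bash
python3 - <<'E'
from workcell import bot
import cv2
from h import *
o=bot.get_obs();print(o["ee_pos"],o["wrist_force"],o["opening"])
s=bot.camera("side")
b=cv2.resize(s["img"][190:270,250:340],None,fx=6,fy=6,interpolation=cv2.INTER_CUBIC)
cv2.imwrite("pics/g.png",b)
E
```

```text
[0.4853944  0.11130636 0.0422463 ] [-0.12945919 -0.04319465 -0.32593261] 0.055146320897626305
```

View pics/g.png

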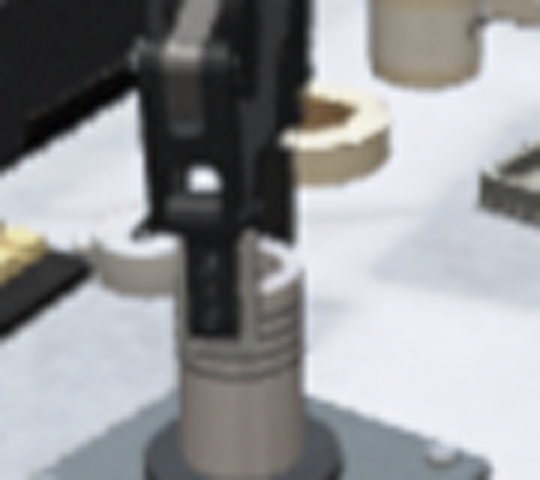

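The finger now straddles the sleeve, with its tip at about (220,355), and the rim centre is at (240,262). The pads overlap only about 16 mm of the sleeve, so I'll go 12 mm lower and close lightly.

Call:
play_rows(steps=[[[0.001, 0, 0.004, 0], [0, 0, 0.004, 0], [0, 0, 0.004, 0], [0, 0, 0, 0], [0, 0, 0, 0]]])

```text
time: 4.92
ee_pos: [0.4869, 0.1118, 0.0319]
tcp_rot: [-180.0, 0.0, 19.8]
wrist_force: [-0.2, -0.5, -1.0]
opening: 0.055
grasp_force: 0.0
```

Call:
play_rows(steps=[[[0, 0, 0, 0], [0, 0, 0, 0], [0, 0, 0, 0], [0, 0, 0, 0], [0, 0, 0, 0]]], gripper=0.03, squeeze=20)

```text
time: 5.33
ee_pos: [0.4873, 0.112, 0.0324]
tcp_rot: [-180.0, -0.0, 19.8]
wrist_force: [-0.9, 1.9, 3.0]
opening: 0.0383
grasp_force: 20.6
```

Call:
play_rows(steps=[[[0, 0, 0, 0], [0, 0, 0, 0], [0, 0, 0, 0], [0, 0, 0, 0], [0, 0, 0, 0]]])

```text
time: 5.75
ee_pos: [0.4873, 0.112, 0.0324]
tcp_rot: [-180.0, -0.0, 19.8]
wrist_force: [-0.1, 2.1, 4.9]
opening: 0.0382
grasp_force: 20.7
```

Call:
play_rows(steps=[[[0, -0.0005, 0, 0], [0, 0, 0, 0], [0, 0, 0, 0], [0, 0, 0, 0], [0, 0, 0, 0]]])

```text
time: 6.17
ee_pos: [0.4873, 0.112, 0.0324]
tcp_rot: [180.0, -0.0, 19.8]
wrist_force: [0.9, -1.5, 5.1]
opening: 0.0382
grasp_force: 20.7
```

Call:
play_rows(steps=[[[0, -0.0005, 0, 0], [0, 0, 0, 0], [0, 0, 0, 0], [0, 0, 0, 0], [0, 0, 0, 0]]])

```text
time: 6.58
ee_pos: [0.4872, 0.1121, 0.0324]
tcp_rot: [179.9, -0.0, 19.8]
wrist_force: [-0.0, -3.9, 4.9]
opening: 0.0384
grasp_force: 20.7
```

Gripped at 38.2 mm, and the lateral forces are small: the arm is compliant at about 6 N/mm. I'll firm the grip and lift lightly.

Call:
play_rows(steps=[[[0, 0.0005, 0, 0], [0, 0, 0, 0], [0, 0, 0, 0], [0, 0, -0.002, 0], [0, 0, -0.002, 0]]], squeeze=40)

```text
time: 7.0
ee_pos: [0.4864, 0.112, 0.0355]
tcp_rot: [180.0, 0.1, 19.8]
wrist_force: [-0.2, -0.1, -1.1]
opening: 0.0376
grasp_force: 40.2
```

Call:
play_rows(steps=[[[0, 0, -0.002, 0], [0, 0, 0, 0], [0, 0, 0, 0], [0, 0, 0, 0], [0, 0, 0, 0]]])

```text
time: 7.42
ee_pos: [0.4868, 0.1122, 0.0378]
tcp_rot: [-180.0, 0.0, 19.8]
wrist_force: [0.4, 0.0, -1.6]
opening: 0.0376
grasp_force: 40.2
```

Call:
play_rows(steps=[[[0, 0, -0.0015, 0], [0, 0, -0.0015, 0], [0, 0, -0.0015, 0], [0, 0, 0, 0], [0, 0, 0, 0]]])

```text
time: 7.83
ee_pos: [0.4867, 0.1122, 0.0423]
tcp_rot: [-180.0, 0.0, 19.8]
wrist_force: [0.4, 0.2, -4.0]
opening: 0.0377
grasp_force: 40.6
```

Call:
play_rows(steps=[[[0, 0, -0.001, 0], [0, 0, 0, 0], [0, 0, 0, 0], [0, 0, 0, 0], [0, 0, 0, 0]]])

```text
time: 8.25
ee_pos: [0.4868, 0.1123, 0.0433]
tcp_rot: [-180.0, 0.0, 19.8]
wrist_force: [0.1, -0.4, -5.7]
opening: 0.0376
grasp_force: 40.7
```

Call:
play_rows(steps=[[[0, 0, 0, -0.035], [0, 0, 0, -0.035], [0, 0, 0, -0.035], [0, 0, 0, 0], [0, 0, 0, 0]]])

```text
time: 8.67
ee_pos: [0.4867, 0.1123, 0.0434]
tcp_rot: [-180.0, 0.0, 25.8]
wrist_force: [-1.1, 0.8, -5.3]
opening: 0.0378
grasp_force: 40.7
```

Call:
play_rows(steps=[[[0, 0, 0, -0.035], [0, 0, 0, -0.035], [0, 0, 0, 0], [0, 0, 0, 0], [0, 0, 0, 0]]])

```text
time: 9.08
ee_pos: [0.4868, 0.1123, 0.0434]
tcp_rot: [-180.0, 0.0, 29.7]
wrist_force: [-0.4, 0.5, -5.4]
opening: 0.0377
grasp_force: 40.7
```

Call:
play_rows(steps=[[[0, 0, 0, -0.035], [0, 0, 0, -0.035], [0, 0, 0, 0], [0, 0, 0, 0], [0, 0, 0, 0]]])

```text
time: 9.5
ee_pos: [0.4868, 0.1123, 0.0435]
tcp_rot: [-180.0, 0.0, 33.8]
wrist_force: [-1.3, 1.2, -5.4]
opening: 0.0379
grasp_force: 40.7
```

Works well; continuing.

Call:
play_rows(steps=[[[0, 0, 0, -0.035], [0, 0, 0, -0.035], [0, 0, 0, 0], [0, 0, 0, 0], [0, 0, 0, 0]]])

```text
time: 9.92
ee_pos: [0.4868, 0.1123, 0.0435]
tcp_rot: [-180.0, 0.0, 37.8]
wrist_force: [-0.2, 0.8, -6.0]
opening: 0.0379
grasp_force: 40.7
```

Call:
play_rows(steps=[[[0, 0, 0, -0.035], [0, 0, 0, -0.035], [0, 0, 0, 0], [0, 0, 0, 0], [0, 0, 0, 0]]])

```text
time: 10.33
ee_pos: [0.4869, 0.1123, 0.0435]
tcp_rot: [180.0, -0.0, 41.8]
wrist_force: [-0.4, 0.5, -5.0]
opening: 0.0373
grasp_force: 40.8
```

Call:
play_rows(steps=[[[0, 0, 0, -0.035], [0, 0, 0, -0.035], [0, 0, 0, 0], [0, 0, 0, 0], [0, 0, 0, 0]]])

```text
time: 10.75
ee_pos: [0.4871, 0.1122, 0.0436]
tcp_rot: [180.0, -0.0, 45.8]
wrist_force: [0.8, -0.6, -5.5]
opening: 0.0376
grasp_force: 40.8
```

Call:
play_rows(steps=[[[0, 0, 0, -0.035], [0, 0, 0, -0.035], [0, 0, 0, 0], [0, 0, 0, 0], [0, 0, 0, 0]]])

```text
time: 11.17
ee_pos: [0.4871, 0.1123, 0.0438]
tcp_rot: [180.0, -0.0, 49.8]
wrist_force: [-0.2, 0.0, -1.4]
opening: 0.0375
grasp_force: 41.2
```

Call:
play_rows(steps=[[[0, 0, 0, -0.035], [0, 0, 0, -0.035], [0, 0, 0, 0], [0, 0, 0, 0], [0, 0, 0, 0]]])

```text
time: 11.58
ee_pos: [0.4869, 0.1123, 0.0436]
tcp_rot: [180.0, -0.0, 53.8]
wrist_force: [1.0, 0.2, -1.1]
opening: 0.0373
grasp_force: 41.2
```

Call:
play_rows(steps=[[[0, 0, 0, -0.035], [0, 0, 0, -0.035], [0, 0, 0, 0], [0, 0, 0, 0], [0, 0, 0, 0]]])

```text
time: 12.0
ee_pos: [0.4869, 0.1123, 0.0435]
tcp_rot: [180.0, -0.0, 57.8]
wrist_force: [-0.4, 0.1, -1.0]
opening: 0.038
grasp_force: 41.2
```

It came free between 46° and 50° of yaw: the force dropped to the sleeve's own weight. I'll turn back to mid-window and draw it up slowly.

Call:
play_rows(steps=[[[0, 0, 0, 0.035], [0, 0, 0, 0.035], [0, 0, 0, 0], [0, 0, -0.001, 0], [0, 0, -0.001, 0]]])

```text
time: 12.42
ee_pos: [0.4868, 0.1123, 0.0455]
tcp_rot: [-180.0, 0.0, 53.9]
wrist_force: [-0.2, 0.2, -0.8]
opening: 0.0376
grasp_force: 41.2
```

Call:
play_rows(steps=[[[0, 0, -0.001, 0], [0, 0, -0.001, 0], [0, 0, 0, 0], [0, 0, 0, 0], [0, 0, 0, 0]]])

```text
time: 12.83
ee_pos: [0.4869, 0.1123, 0.0475]
tcp_rot: [-180.0, 0.0, 53.9]
wrist_force: [-0.1, 0.3, -0.4]
opening: 0.0376
grasp_force: 41.2
```

Call:
play_rows(steps=[[[0, 0, -0.002, 0], [0, 0, -0.002, 0], [0, 0, -0.002, 0], [0, 0, -0.002, 0], [0, 0, -0.002, 0]]])

```text
time: 13.25
ee_pos: [0.4869, 0.1123, 0.0578]
tcp_rot: [180.0, -0.0, 53.9]
wrist_force: [-0.6, -0.3, -0.3]
opening: 0.0374
grasp_force: 41.2
```

Call:
play_rows(steps=[[[0, 0, -0.003, 0], [0, 0, -0.003, 0], [0, 0, -0.003, 0], [0, 0, -0.003, 0], [0, 0, -0.003, 0]]])

```text
time: 13.67
ee_pos: [0.4869, 0.1123, 0.0729]
tcp_rot: [180.0, -0.0, 53.9]
wrist_force: [-0.6, 0.6, -1.7]
opening: 0.0377
grasp_force: 41.2
```

```bash
python3 - <<'E'
from workcell import bot
import cv2
from h import *
o=bot.get_obs();print(o["ee_pos"],o["wrist_force"],o["torque"])
s=bot.camera("side")
b=cv2.resize(s["img"][170:270,250:340],None,fx=5,fy=5,interpolation=cv2.INTER_CUBIC)
cv2.imwrite("pics/i.png",b)
E
```

```text
[0.48689871 0.11228844 0.0728538 ] [-0.58031683  0.55071652 -1.67001449] [ 0.00157293  0.01422286 -0.00797971]
```

View pics/i.png

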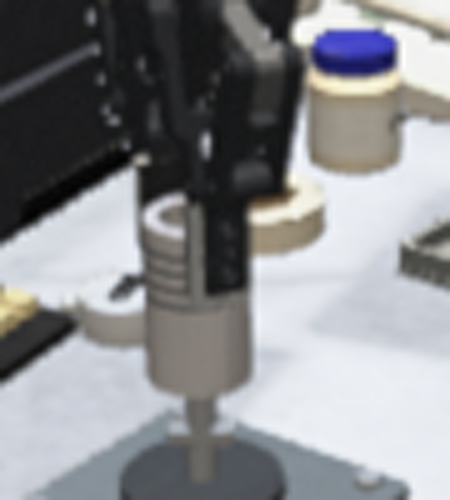

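The picture shows the sleeve well up the spindle: its foot is at (200,390), with the bare spindle and cross head visible below at (200,425). Next I'll clear the tip and carry it to the tray.

Call:
play_rows(steps=[[[0, 0, -0.004, 0], [0, 0, -0.004, 0], [0, 0, -0.004, 0], [0, 0, -0.004, 0], [0, 0, -0.004, 0]]])

```text
time: 14.13
ee_pos: [0.4869, 0.1123, 0.093]
tcp_rot: [180.0, -0.0, 53.9]
wrist_force: [0.1, -0.2, -1.9]
opening: 0.0373
grasp_force: 41.2
```

Call:
play_rows(steps=[[[0, 0, -0.005, 0], [0, 0, -0.006, 0], [0, 0, -0.01, 0], [0, 0, -0.012, 0], [0, 0, -0.007, 0]]])

```text
time: 14.55
ee_pos: [0.4874, 0.1124, 0.1346]
tcp_rot: [179.9, -0.1, 53.9]
wrist_force: [-0.3, -0.8, -1.6]
opening: 0.0378
grasp_force: 41.2
```

Call:
play_rows(steps=[[[0, 0, 0, 0], [-0.01, 0.006, 0, 0], [-0.02, 0.0112, 0, 0], [-0.02, 0.0112, 0, 0], [-0.02, 0.0112, 0, 0]]])

```text
time: 14.97
ee_pos: [0.477, 0.0312, 0.1319]
tcp_rot: [-180.0, 0.0, 53.9]
wrist_force: [-0.4, 0.4, -0.5]
opening: 0.0375
grasp_force: 41.2
```

Call:
play_rows(steps=[[[-0.02, 0.0112, 0, 0], [-0.02, 0.0112, 0, 0], [-0.02, 0.0112, 0, 0], [-0.02, 0.0112, 0, 0], [-0.02, 0.0112, 0, 0]]])

```text
time: 15.38
ee_pos: [0.4632, -0.083, 0.132]
tcp_rot: [-180.0, 0.0, 53.9]
wrist_force: [0.7, -0.3, -1.8]
opening: 0.0375
grasp_force: 41.2
```

Call:
play_rows(steps=[[[-0.02, 0.0112, 0, 0], [-0.02, 0.0112, 0, 0], [-0.02, 0.0112, 0, 0], [-0.02, 0.0112, 0, 0], [-0.01, 0.006, 0, 0]]])

```text
time: 15.8
ee_pos: [0.451, -0.1864, 0.132]
tcp_rot: [-180.0, 0.0, 53.8]
wrist_force: [0.0, 0.8, -1.3]
opening: 0.0376
grasp_force: 41.2
```

Call:
play_rows(steps=[[[-0.01, 0.006, 0, 0], [-0.006, 0.003, 0, 0], [0, 0, 0, 0], [0, 0, 0, 0], [0, 0, 0, 0]]])

```text
time: 16.22
ee_pos: [0.4499, -0.2016, 0.1325]
tcp_rot: [-180.0, -0.0, 53.9]
wrist_force: [0.4, -0.7, -1.0]
opening: 0.0374
grasp_force: 41.2
```

Call:
play_rows(steps=[[[-0.01, 0.006, 0, 0], [-0.011, 0.007, 0, 0], [0, 0, 0.01, 0], [0, 0, 0.015, 0], [0, 0, 0.02, 0]]])

```text
time: 16.63
ee_pos: [0.4485, -0.2277, 0.0875]
tcp_rot: [179.9, -0.0, 53.9]
wrist_force: [-0.1, -0.0, -0.4]
opening: 0.0377
grasp_force: 41.2
```

Call:
play_rows(steps=[[[0, 0, 0.02, 0], [0, 0, 0.015, 0], [0, 0, 0.01, 0], [0, 0, 0, 0], [0, 0, 0, 0]]])

```text
time: 17.05
ee_pos: [0.4477, -0.2269, 0.0423]
tcp_rot: [-180.0, 0.0, 53.9]
wrist_force: [0.8, 0.0, -1.4]
opening: 0.0375
grasp_force: 41.1
```

```bash
python3 - <<'E'
from workcell import bot
from h import *
o=bot.get_obs();p=o["ee_pos"];print(p,o["wrist_force"])
a=np.radians(80.52);d=p[:2]-[.4544,-.1891];print("tray xy",d@[np.sin(a),-np.cos(a)],d@[np.cos(a),np.sin(a)])
t=bot.camera("top");im=t["img"].astype(int);m=((im[...,2]>150)&(im[...,0]<80)&(im[...,1]<140)).astype(np.uint8);m[:200]=0;m[:,:340]=0;m[250:]=0;m[:,430:]=0
M=cv2.moments(m,True);print(M["m00"],onz(t,M["m10"]/max(M["m00"],1),M["m01"]/max(M["m00"],1),.055))
E
```

```text
[ 0.44773693 -0.22693976  0.04231543] [ 0.78085538  0.04173807 -1.43000556]
tray xy -0.00033973586456000505 -0.03842041869903653
202.0 [ 0.4721454  -0.13563812  0.055     ]
```

Centred in the empty half, and the spool has not moved. Lowering gently.

Call:
play_rows(steps=[[[0, 0, 0.005, 0], [0, 0, 0.005, 0], [0, 0, 0.004, 0], [0, 0, 0.003, 0], [0, 0, 0.002, 0]]])

```text
time: 17.52
ee_pos: [0.4478, -0.2268, 0.023]
tcp_rot: [-180.0, 0.0, 53.9]
wrist_force: [-0.3, -0.7, -1.7]
opening: 0.0377
grasp_force: 41.2
```

Call:
play_rows(steps=[[[0, 0, 0.001, 0], [0, 0, 0.001, 0], [0, 0, 0.001, 0], [0, 0, 0.001, 0], [0, 0, 0, 0]]])

```text
time: 17.93
ee_pos: [0.4479, -0.2269, 0.0194]
tcp_rot: [-180.0, 0.0, 53.9]
wrist_force: [-0.8, -0.7, -1.2]
opening: 0.0379
grasp_force: 41.2
```

Call:
play_rows(steps=[[[0, 0, 0.001, 0], [0, 0, 0.001, 0], [0, 0, 0, 0], [0, 0, 0, 0], [0, 0, 0, 0]]])

```text
time: 18.35
ee_pos: [0.448, -0.2269, 0.0175]
tcp_rot: [180.0, -0.0, 53.9]
wrist_force: [-0.2, -0.1, -1.1]
opening: 0.0376
grasp_force: 41.2
```

Call:
play_rows(steps=[[[0, 0, 0.001, 0], [0, 0, 0, 0], [0, 0, 0, 0], [0, 0, 0, 0], [0, 0, 0, 0]]])

```text
time: 18.77
ee_pos: [0.4481, -0.227, 0.0166]
tcp_rot: [180.0, -0.0, 53.9]
wrist_force: [0.2, 0.3, -1.0]
opening: 0.0376
grasp_force: 41.2
```

Call:
play_rows(steps=[[[0, 0, 0.0007, 0], [0, 0, 0, 0], [0, 0, 0, 0], [0, 0, 0, 0], [0, 0, 0, 0]]])

```text
time: 19.18
ee_pos: [0.4481, -0.227, 0.0165]
tcp_rot: [180.0, -0.0, 53.9]
wrist_force: [-1.8, 0.6, 6.2]
opening: 0.0378
grasp_force: 41.8
```

Call:
play_rows(steps=[[[0, 0, 0.0007, 0], [0, 0, 0, 0], [0, 0, 0, 0], [0, 0, 0, 0], [0, 0, 0, 0]]])

```text
time: 19.6
ee_pos: [0.4482, -0.227, 0.0165]
tcp_rot: [179.9, -0.0, 53.9]
wrist_force: [-4.4, 2.3, 11.6]
opening: 0.0378
grasp_force: 42.3
```

Call:
play_rows(steps=[[[0, 0, 0.0007, 0], [0, 0, 0, 0], [0, 0, 0, 0], [0, 0, 0, 0], [0, 0, 0, 0]]])

```text
time: 20.02
ee_pos: [0.4482, -0.2271, 0.0165]
tcp_rot: [179.9, -0.0, 53.9]
wrist_force: [-7.0, 4.2, 17.7]
opening: 0.0375
grasp_force: 42.8
```

It's seated on the tray floor. I'll relieve the press, then release and retreat.

Call:
play_rows(steps=[[[0, 0, -0.0009, 0], [0, 0, -0.0008, 0], [0, 0, 0, 0], [0, 0, 0, 0], [0, 0, 0, 0]]], squeeze=20)

```text
time: 20.43
ee_pos: [0.4481, -0.227, 0.0165]
tcp_rot: [180.0, -0.0, 53.9]
wrist_force: [-2.1, 1.2, 5.9]
opening: 0.0374
grasp_force: 41.8
```

Call:
play_rows(steps=[[[0, 0, 0, 0], [0, 0, 0, 0], [0, 0, 0, 0], [0, 0, 0, 0], [0, 0, 0, 0]]], gripper=0.058)

```text
time: 20.85
ee_pos: [0.4479, -0.2269, 0.0159]
tcp_rot: [-180.0, 0.0, 53.9]
wrist_force: [0.5, -0.6, 0.3]
opening: 0.0579
grasp_force: 0.0
```

Call:
play_rows(steps=[[[0, 0, -0.004, 0], [0, 0, -0.01, 0], [0, 0, -0.015, 0], [0, 0, -0.02, 0], [0, 0, -0.03, 0]]])

```text
time: 21.27
ee_pos: [0.447, -0.2264, 0.095]
tcp_rot: [-179.8, 0.0, 53.9]
wrist_force: [1.5, -0.0, -0.3]
opening: 0.0579
grasp_force: 0.0
```

Call:
play_rows(steps=[[[0, 0, -0.03, 0], [0, 0, -0.03, 0], [0, 0, -0.02, 0], [-0.02, 0.0112, 0, 0], [-0.02, 0.0112, 0, 0]]])

```text
time: 21.68
ee_pos: [0.4434, -0.2728, 0.1782]
tcp_rot: [179.7, -0.0, 54.0]
wrist_force: [-0.0, 0.1, -0.3]
opening: 0.058
grasp_force: 0.0
```

Call:
play_rows(steps=[[[-0.03, 0.017, 0, 0], [-0.03, 0.017, 0, 0], [-0.03, 0.017, 0, 0], [-0.02, 0.0112, 0, 0], [0, 0, 0, 0]]])

```text
time: 22.1
ee_pos: [0.427, -0.4016, 0.1751]
tcp_rot: [180.0, 0.0, 53.7]
wrist_force: [0.7, -0.5, -0.4]
opening: 0.0577
grasp_force: 0.0
```

```bash
python3 - <<'E'
from workcell import bot
from h import *
s=bot.camera("side");t=bot.camera("top")
g=cv2.cvtColor(s["img"],cv2.COLOR_BGR2GRAY)
X=[.448,-.227]
print("sleeve side proj top/foot",proj(s,[*X,.067]),proj(s,[*X,.005]),"top",proj(t,[*X,.067]))
u,v=proj(t,[*X,.067]).astype(int); gt=cv2.cvtColor(t["img"],cv2.COLOR_BGR2GRAY)
print(gt[v-10:v+11,u-14:u+15:1])
c=cv2.HoughCircles(cv2.resize(gt[v-20:v+20,u-20:u+20],None,fx=6,fy=6,interpolation=cv2.INTER_CUBIC),cv2.HOUGH_GRADIENT,1,60,param1=80,param2=15,minRadius=35,maxRadius=65)
if c is not None:
    for q in c[0][:2]: print(q,onz(t,u-20+(q[0]+.5)/6-.5,v-20+(q[1]+.5)/6-.5,.067))
print(bot.get_obs()["wrist_force"])
E
```

```text
sleeve side proj top/foot [375.53193312 186.78310474] [374.17219193 210.61234553] top [411.22312088 231.03208906]
[[186 188 187 186 188 187 188 187 190 185 185 190 187 190 183 186 186 181
  185 188 184 182 186 180 179 183 181 177 132]
 [185 188 187 188 187 187 186 190 192 187 178 167 170 171 182 183 178 185
  181 183 181 181 183 184 183 186 183 175 127]
 [188 187 185 187 189 184 172 173 174 157 127 123 131 139 163 172 162 178
  177 186 183 185 181 185 183 182 185 177 123]
 [185 185 187 191 188 160 115 107  77  84 127 161 182 179 182 183 184 176
  160 178 175 183 182 185 181 182 186 164 102]
 [188 188 187 187 160 114  60  58  88 135 178 182 172 156 160 162 173 173
  181 170 166 184 183 184 180 185 183 164  98]
 [188 189 185 160  94  63  64  93 148 184 187 166 132  77  71  76 102 138
  170 182 187 182 185 186 185 188 183 162 114]
 [193 194 176 112  66  62  74 117 178 186 179 149 168 121  85  66  72  77
  127 170 183 182 173 181 182 185 183 160 117]
 [190 192 165  75  58  66  90 145 182 183 169 147 179 175 137  69  64  68
   85 142 181 175 164 180 185 185 179 152 115]
 [189 179 134  67 
[... 951 characters left out ...]
[186 188 188 191 178 129 101  66  70 123 168 179 180 187 177 176 180 183
  177 157 164 188 189 180 185 174 119 118 187]
 [190 188 189 191 195 187 161 131 101 106 120 144 161 173 175 173 168 169
  170 152 180 183 185 184 184 172 103 120 178]
 [185 187 187 187 187 191 188 183 168 159 133 124 136 161 165 163 153 149
  182 187 184 178 187 185 186 165  93 135 179]
 [191 190 188 189 187 190 190 188 192 189 187 186 187 190 185 186 185 184
  188 185 185 185 186 185 184 164 107 160 170]
 [187 187 187 186 189 186 188 186 188 187 191 185 188 186 183 186 184 186
  181 188 182 184 185 184 188 160 116 186 164]]
[120.5 122.5  45.7] [ 0.44808488 -0.22570293  0.067     ]
[ 0.28708028 -0.4140179  -0.35622923]
```

The top view finds the sleeve's round rim at (0.448, -0.226), exactly where it was set down. It is upright and released.

```bash
python3 -c "
from workcell import bot
print(bot.job_done())"
```

```text
the job is handed in; nothing more can be done
None
```

The sleeve was turned free, slid up off the spindle, and stood upright in the empty half of the tray and released, and the job is handed in; no result came back, the spool had not moved when checked before the final lowering, and the worktop bystanders were not re-measured.

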